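Cure a printed rod under the shuttered lamp

TASK

Take the tall printed rod out of the drip rack and stand it upright in the metal holder cup on the curing lamp's tray. Then pull the lamp's spring-return shutter by its black handle until its pointer lines up with the black line on the clip, and keep it there: finish while still holding the handle at that mark, since the shutter snaps back when let go. Leave the short rod in the rack and leave the yellow cone and the bottle where they are.

Things in the scene. Friction and masses are not known exactly. Their poses are not given: they have to be found in the camera images.
- rod: The tall printed rod, white plastic, 130 mm long, about 30 g, standing loosely upright in one of the rack's two holes. Shaft 14 mm diameter with a chamfered foot, thicker grip head of 19 mm diameter over its top 30 mm (100 to 130 mm from the foot). Origin at the centre of the foot, z axis along the rod to the head. The foot starts 5 mm above the bench.
- stub: The short printed rod, same white plastic and diameters but only 70 mm long, in the rack's other hole; it stays there. Origin at the centre of its foot, z up.
- rack: Grey drip rack, a fixed block 70 x 140 x 35 mm (x, y, z) with two blind holes 16 mm wide and 30 mm deep, at y = -35 and +35 mm on its centre line. Origin at the centre of its underside, z up.
- unit: Curing lamp unit, fixed: a grey tray 240 x 300 x 12 mm (x, y, z) carrying a white lamp box 220 x 120 mm, centred at x = 0, y = -80 mm, whose top is 112 mm above the bench. The window is in the box's face that looks to +y. Origin at the centre of the tray's underside on the bench; x is the slide's line, the shutter opens towards -x (roughly towards the robot), z up.
- cup: Aluminium holder cup, fixed on the tray on the window's side of the lamp box: outer diameter 40 mm, inner diameter 32 mm, 65 mm tall, inner floor 5 mm above its underside. Origin at the centre of its underside, which is 12 mm above the bench; z up.
- shutter: The spring-return shutter of the lamp: a dark steel plate over the window with a lip over the lamp box's top that carries the black handle and the pointer. It slides along the unit's x axis only, from shut (its rest position) up to 90 mm towards the unit's -x. The spring pulls it shut with about 4 N when shut and 0.8 N more for each 10 mm. Its origin coincides with the unit's origin while it is shut.
- handle (a point): Centre of the shutter's black handle, an upright fin 12 mm thick along the unit's x, 34 mm wide along its y and 50 mm tall, its top 167 mm above the bench and its foot at 118 mm. Moves with the shutter. Axes as the unit's.
- pointer (a point): Tip of the aluminium pointer that sticks out from the shutter's lip towards the clip, at the same unit x as the handle's centre, 37 mm to its -y side. Moves with the shutter.
- shut_point (a point): Fixed point on the unit where the pointer's tip lies when the shutter is shut. Axes as the unit's.
- mark (a point): The end nearest the pointer of the black line on the clip. The clip is an aluminium block 26 x 26 x 10 mm (x, y, z), fixed on the lamp box's top beside the slide, in a different place each time, 35 to 75 mm towards the unit's -x from the shut point. Pointer and line are aligned when both have the same unit x. Axes as the unit's.
- cone: Bystander: yellow printed nose cone with a flanged base, 66 mm across the base, 78 mm tall, origin at the centre of its base.
- jar: Bystander: amber resin bottle with black cap, 70 mm diameter, 110 mm tall, origin at the centre of its base.
Things that resemble listed ones, but are neither listed nor needed, are in the scene too. Leave any green or purple look-alike of the rod alone.

How it is judged:
By the outcome, as a careful person would: the job done as asked, in the order asked, and still so for the second after the job is handed in, while the arm keeps its last pose, push and grip.
It also fails if it takes over 51 s, if anything falls off the work surface, if the arm or the gripper's body presses on something with over 40 N, if the wrist force passes 120 N, or if a joint passes its speed limit or range.

ROBOT

A 6-joint arm with a two-finger parallel gripper is mounted at the origin on the work surface. World frame = base frame: x ahead of the robot, y to its left, z up, the work surface at z = 0. Lengths are in m, angles in rad, forces in N, time in s.
With the tool pointing down it reaches from about 0.225 to 0.875 m from the base axis. Payload 3.4 kg.
Tool frame: the origin (TCP) lies at the very end of the fingers, on their centre line; the grasp point (between the pads) lies 19 mm behind it; z points along the fingers, y is the direction in which the jaws open and shut (so a half turn about z gives the same grasp; the last joint's range is limited). The gripper opens to 85 mm and grips with 20 to 120 N. Pads are 22 mm wide; open, the fingers measure 114 mm over their backs; the gripper's body (76 mm by 85 mm) begins 54 mm behind the grasp point. The pads swing forward as they close: fully open they stand 13 mm farther back than shut.
Start: joints at [-1.351, 0.276, 1.505, -0, 1.361, -0.121], TCP at [0.192, -0.542, 0.231] pointing down, gripper open.
Joint ranges: [-2.89, 2.89], [-0.75, 2.08], [0.22, 2.7], [-1.18, 4.32], [0.11, 2.71], [-2.7, 2.7]. Speed limits (rad/s): [2.57, 2.57, 3.14, 3.14, 3.14, 3.14].

INTERFACE

Orientations are given as a unit quaternion [w, x, y, z].
In Python, from rig import telemetry, cams, sign_off, spotter gives the robot as it stands.
- The arm moves only by the tool servo_tool, never from a script. Its argument "steps" is a list of rows, each a list of 6 numbers: the shift along the tool's x, y, z in mm, then the turn, a rotation vector about the tool's x, y, z in degrees. In form: [[x, y, z, ax, ay, az], ...]. A call has 1 to 8 rows; each row is the pose to reach, as a shift and turn from the pose commanded when the call began, along the tool's axes at that moment; what a row does not reach only later rows make up. A row lasts 1/10 s, in which the tool goes at most 50 mm and 8.59 degrees, less where a joint would pass 70% of its speed; a pose out of reach is approached as far as the arm can. A call with a gripper value outside its range is refused whole. "hand" is the closure in counts, from 0 (fully open) to 255 (shut), set as the call begins (left out, the last holds). The fingers move at their own pace and stop on an object; "grip_force" is the grip in N (left out, the last holds). Time passes only in rows, so rows that repeat a pose let the fingers close. It gives the time, the measured TCP pose, the force and the opening at its end, in the units of the state.
- telemetry.get_state(): the state, without advancing time (a new reading comes with each control period).
- cams.get_image(name): name is "side" or "top"; returns (picture, depth): 480x640x3 uint8, red, green, blue; 480x640 float32, m along the optical axis (not along the pixel's ray), 0 where there is no reading.
- cams.camera_model(name): a dict with "camera_matrix" (3x3 intrinsics, pixels), "origin" and "rotation" of the camera in the world. Camera axes: x right, y up, looking along -z (the intrinsics and any distortion apply to the point x, -y, -z); pixel columns grow to the right and rows downward; lengths in m; the calibration is good to about 2 mm. A picture is of the moment at which its call begins. camera_model takes no time and is no camera call.
- sign_off(): hands the job in, once; it reports no verdict.
Trained networks look in the newest picture that a camera, given by its name, has taken for a name from the list of things; names that differ only in an ending like _2 or _b are one class to them, and where a whole thing is asked for, a point or a joint stands for the part that bears it (a point fixed in the world has none). Each returns a list of dicts, best first, with "conf" (0 to 1); they miss things now and then, are a little off and sometimes report something else, mostly with a low value. They report only what shows in the picture. A call takes as long as a camera call. They do not tell look-alikes from the thing itself.
- spotter.outline_of(query, camera): "region" (480x640 bool, what is visible of it) and "rect" ([left, top, width, height] in pixels, round what is visible of it).
The state is a dict: "clock": time; "qpos": joint angles; "qd": joint speeds; "effort": joint torques, N m; "position": TCP position; "ee_rot": TCP orientation; "contact_force": force on the tool from outside, world axes, zero at the start; "moment": the same for the moment, N m; "width": finger opening in m.
Only numpy, scipy, OpenCV 4.12 (cv2) and the standard library are available. Lean on these libraries where they do the work, as an engineer would, in place of code of your own. Each camera call takes 0.05 s, during which the arm holds its last target.

## Working session

There is one attempt and no reset: what is moved stays moved. The work goes in short steps, Python scripts to look and compute and a tool call to move; the robot and the scene stay as the last step left them, time stands still between calls to the robot, and variables do not carry over. Pictures are saved under pics/ and viewed, and the job is handed in when it is done.

Besides the shell and the picture viewer there is one more tool, called after ">>>" as name(argument=value, ...) on one line, values as JSON. servo_tool: Moves the arm, as the interface text tells. Its arguments: {"type":"object","properties":{"steps":{"type":"array","items":{"type":"array","items":{"type":"number"}}},"hand":{"type":"number"},"grip_force":{"type":"number"}},"required":["steps"]}

```bash
ls; mkdir -p pics
cat > h.py <<'E'
import numpy as np, cv2
from rig import telemetry, cams, sign_off, spotter
def snap(n,f):
    p,d=cams.get_image(n); cv2.imwrite('pics/'+f,p[:,:,::-1]); np.savez('/tmp/%s.npz'%n,p=p,d=d); return p,d
def world(n,u,v,d):
    m=cams.camera_model(n);K=np.array(m['camera_matrix']);R=np.array(m['rotation']);o=np.array(m['origin'])
    u=np.asarray(u,float);v=np.asarray(v,float);d=np.asarray(d,float)
    c=np.stack([(u-K[0,2])/K[0,0]*d,-(v-K[1,2])/K[1,1]*d,-d],-1)
    return c@R.T+o
E
python3 - <<'E'
from h import *
for n in ['top','side']:
    snap(n,n+'0.png'); m=cams.camera_model(n); print(m)
print(telemetry.get_state())
E
```

```text
pics
{'camera_matrix': array([[610.94472832,   0.        , 326.14355214],
       [  0.        , 610.94472832, 229.77358961],
       [  0.        ,   0.        ,   1.        ]]), 'origin': array([ 0.3361583 , -0.0060724 ,  1.37335725]), 'rotation': array([-0.70387345, -0.0503063 ,  0.05569525,  0.7063494 ])}
{'camera_matrix': array([[482.66255839,   0.        , 324.04132404],
       [  0.        , 482.66255839, 237.58729681],
       [  0.        ,   0.        ,   1.        ]]), 'origin': array([0.30211507, 0.79921044, 0.64866429]), 'rotation': array([-0.12873389, -0.05735847,  0.47187971,  0.87032588])}
{'clock': 0.1, 'qpos': array([-1.35096622e+00,  2.76548306e-01,  1.50598506e+00, -2.88701085e-05,
        1.36065867e+00, -1.21005683e-01]), 'qd': array([-0.00216365, -0.00071698, -0.00190093,  0.0002751 , -0.00016779,
       -0.00101645]), 'effort': array([ 1.24930357e-03, -4.17702019e+01, -2.46404618e+01, -1.00312868e-04,
        5.82249384e-03, -6.38030599e-06]), 'position': array([ 0.1920926 , -0.54149326,  0.2305253 ]), 'ee_rot': array([-7.98015724e-04,  9.85513152e-01,  1.69597131e-01, -5.35961981e-05]), 'contact_force': array([-0.3890023 , -0.10591771, -0.35794125]), 'moment': array([-0.04325103, -0.00632051,  0.03277291]), 'width': 0.08526598690880453}
```

View pics/top0.png

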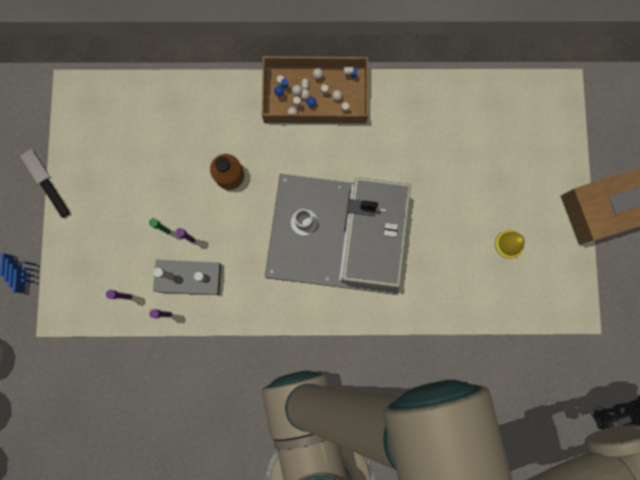

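View pics/side0.png

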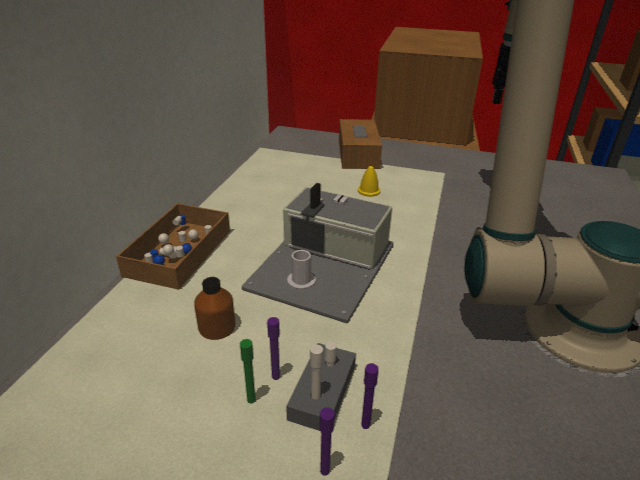

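```bash
sed -i "s/R=np.array(m\['rotation'\])/q=m['rotation'];R=Rot.from_quat([q[1],q[2],q[3],q[0]]).as_matrix()/; 1a from scipy.spatial.transform import Rotation as Rot" h.py
python3 - <<'E'
from h import *
for n in ['top','side']:
    d=np.load('/tmp/%s.npz'%n)['d']
    for q in ['rod','stub','rack','unit','cup','shutter','handle','pointer','mark','cone','jar']:
        for r in spotter.outline_of(q,n)[:3]:
            v,u=np.nonzero(r['region']); w=world(n,u,v,d[v,u])[d[v,u]>0]
            print(n,q,round(r['conf'],2),r['rect'],len(u),np.median(w,0).round(3),np.percentile(w,98,axis=0).round(3), np.percentile(w,2,axis=0).round(3))
print(telemetry.get_state()['clock'])
E
```

```text
top rod 0.75 [151.0, 218.8, 17.9, 15.9] 196 [0.539 0.336 0.102] [0.555 0.363 0.135] [ 0.533  0.331 -0.   ]
top rod 0.57 [157.0, 267.8, 16.1, 10.4] 116 [0.438 0.319 0.128] [0.444 0.331 0.14 ] [0.43  0.315 0.048]
top rod 0.52 [149.9, 310.6, 22.3, 8.3] 157 [0.356 0.327 0.121] [0.364 0.339 0.135] [0.348 0.322 0.011]
top stub 0.41 [195.6, 272.7, 8.3, 8.0] 73 [0.434 0.252 0.075] [0.442 0.263 0.081] [0.426 0.245 0.053]
top stub 0.31 [262.6, 177.4, 147.9, 116.8] 13739 [ 0.523 -0.051  0.017] [0.654 0.102 0.121] [ 0.413 -0.178  0.008]
top rack 0.68 [153.8, 268.4, 21.3, 10.8] 122 [0.438 0.319 0.127] [0.444 0.331 0.14 ] [0.43  0.315 0.048]
top rack 0.66 [153.6, 258.6, 68.8, 32.5] 1974 [0.433 0.284 0.036] [0.472 0.357 0.042] [0.402 0.22  0.006]
top unit 0.82 [264.3, 174.7, 147.9, 117.9] 13740 [ 0.524 -0.051  0.017] [0.654 0.102 0.121] [ 0.413 -0.178  0.008]
top cup 0.8 [290.1, 209.3, 30.7, 24.8] 548 [0.558 0.033 0.02 ] [0.579 0.06  0.081] [0.534 0.006 0.011]
top shutter 0.73 [343.6, 190.6, 42.5, 36.9] 524 [ 0.569 -0.088  0.12 ] [ 0.604 -0.058  0.171] [ 0.541 -0.129  0.062]
top handle 0.87 [345.7,
[... 1603 characters left out ...]
 0.001]
side shutter 0.58 [291.1, 182.4, 35.7, 67.4] 1340 [ 0.572 -0.063  0.083] [ 0.614 -0.055  0.167] [ 0.539 -0.113  0.031]
side handle 0.98 [289.7, 183.9, 34.5, 68.3] 1436 [ 0.572 -0.063  0.084] [ 0.614 -0.055  0.167] [ 0.539 -0.114  0.028]
side pointer 0.86 [290.0, 183.9, 38.7, 69.5] 1412 [ 0.572 -0.063  0.084] [ 0.614 -0.055  0.167] [ 0.539 -0.114  0.029]
side cone 0.93 [358.3, 165.9, 22.2, 34.2] 504 [ 0.505 -0.414  0.029] [ 0.54  -0.399  0.075] [ 0.48 -0.51  0.  ]
side jar 0.93 [192.0, 280.4, 45.7, 57.6] 1979 [0.659 0.224 0.064] [0.695 0.24  0.11 ] [0.636 0.19  0.003]
side jar 0.49 [287.8, 182.9, 33.8, 71.9] 1384 [ 0.572 -0.063  0.083] [ 0.615 -0.055  0.167] [ 0.539 -0.113  0.03 ]
1.2
```

Run:
```python
from h import *
z=np.load('/tmp/top.npz');p,d=z['p'],z['d']
s=np.load('/tmp/side.npz')
a=cv2.resize(p[170:300,260:420,::-1],None,fx=5,fy=5,interpolation=cv2.INTER_CUBIC)[:,:800];cv2.imwrite('pics/z1.png',a[:600])
a=cv2.resize(s['p'][170:270,270:400,::-1],None,fx=6,fy=6,interpolation=cv2.INTER_CUBIC);cv2.imwrite('pics/z2.png',a)
def cloud(n):
    d=np.load('/tmp/%s.npz'%n)['d'];v,u=np.nonzero(d>0);return world(n,u,v,d[v,u]),u,v
for n in ['top','side']:
    w,u,v=cloud(n)
    def box(lo,hi): 
        return w[np.all((w>lo)&(w<hi),1)]
    b=box([.42,.30,.115],[.46,.345,.16]);print(n,'rodhead',len(b),b.mean(0),b.min(0),b.max(0))
    t=box([.42,.30,.128],[.46,.345,.16]);print(' top',len(t),t.mean(0))
    c=box([.52,.0,.060],[.60,.08,.09]); 
    print(n,'cup',len(c),c.min(0),c.max(0), cv2.minEnclosingCircle(c[:,:2].astype(np.float32)))
    h=box([.53,-.2,.155],[.62,-.03,.18]); print(n,'handletop',len(h),h.mean(0),cv2.minAreaRect((h[:,:2]*1000).astype(np.float32)))
    for zr in [(.03,.16),(.13,.16)]:
        h=box([.53,-.2,.13],[.62,-.03,.18]); print(n,'handle',cv2.minAreaRect((h[:,:2]*1000).astype(np.float32)))
    b=box([.38,-.2,.105],[.70,-.03,.118]); print(n,'boxtop',len(b),cv2.minAreaRect((b[:,:2]*1000).astype(np.float32)))
    b=box([.38,-.2,.008],[.70,.13,.018]); print(n,'tray',len(b),cv2.minAreaRect((b[:,:2]*1000).astype(np.float32)))
    b=box([.50,-.18,.1165],[.56,-.13,.128]); print(n,'clip',len(b),cv2.minAreaRect((b[:,:2]*1000).astype(np.float32)))
```

```text
top rodhead 89 [0.4376567  0.32289187 0.13342681] [0.42890597 0.31476467 0.11619573] [0.44643539 0.33306579 0.1403084 ]
 top 75 [0.43796161 0.32389597 0.13559402]
top cup 132 [0.5399755  0.01392649 0.06028843] [0.5794181  0.05085089 0.08497468] ((0.5597996115684509, 0.032749976962804794), 0.020132282748818398)
top handletop 114 [ 0.57158687 -0.10326048  0.16690096] ((572.7883911132812, -103.73358154296875), (33.74019241333008, 13.089929580688477), 81.30046844482422)
top handle ((572.6707153320312, -103.60530090332031), (33.79901123046875, 13.706640243530273), 83.79609680175781)
top handle ((572.6707153320312, -103.60530090332031), (33.79901123046875, 13.706640243530273), 83.79609680175781)
top boxtop 5335 ((525.1603393554688, -118.54973602294922), (128.03761291503906, 220.0265655517578), 82.33814239501953)
top tray 7120 ((540.3595581054688, -34.62060546875), (319.47064208984375, 328.6887512207031), 0.2408449351787567)
top clip 230 ((530.2125854492188, -155.04405212402344), (57.13622283935547, 49.44167709350586), 1.3214620351791382)
side rodhead 213 [0.43735589 0.32991805 0.12943808] 
[... 303 characters left out ...]
67  0.16376093] ((570.3768920898438, -101.09295654296875), (33.86934280395508, 12.136151313781738), 79.76109313964844)
side handle ((570.4818115234375, -100.5120849609375), (35.04988098144531, 12.136151313781738), 79.76109313964844)
side handle ((570.4818115234375, -100.5120849609375), (35.04988098144531, 12.136151313781738), 79.76109313964844)
side boxtop 2455 ((523.375244140625, -117.20038604736328), (131.34817504882812, 219.73069763183594), 82.75521850585938)
side tray 5442 ((534.6481323242188, -39.415802001953125), (302.3927001953125, 240.24002075195312), 82.39134979248047)
side clip 82 ((525.0989990234375, -146.83348083496094), (30.507110595703125, 24.130895614624023), 80.2039794921875)
```

View pics/z1.png

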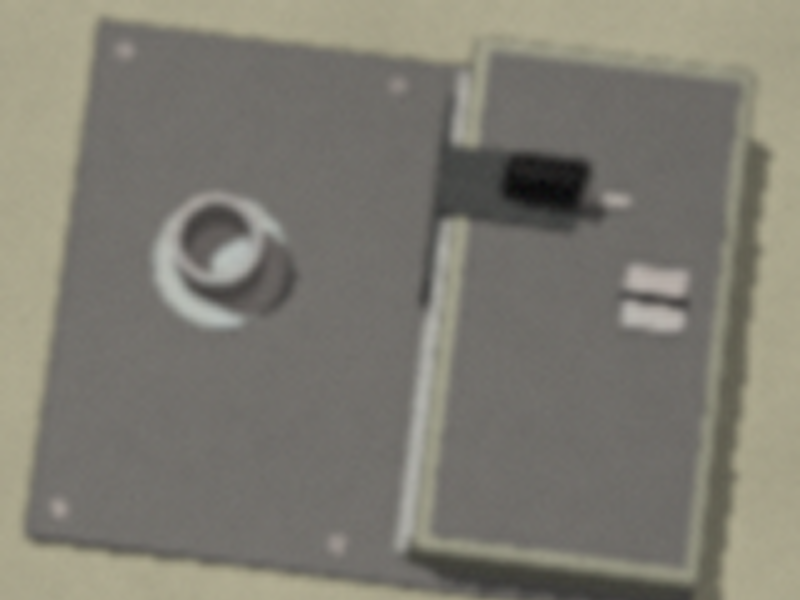

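View pics/z2.png

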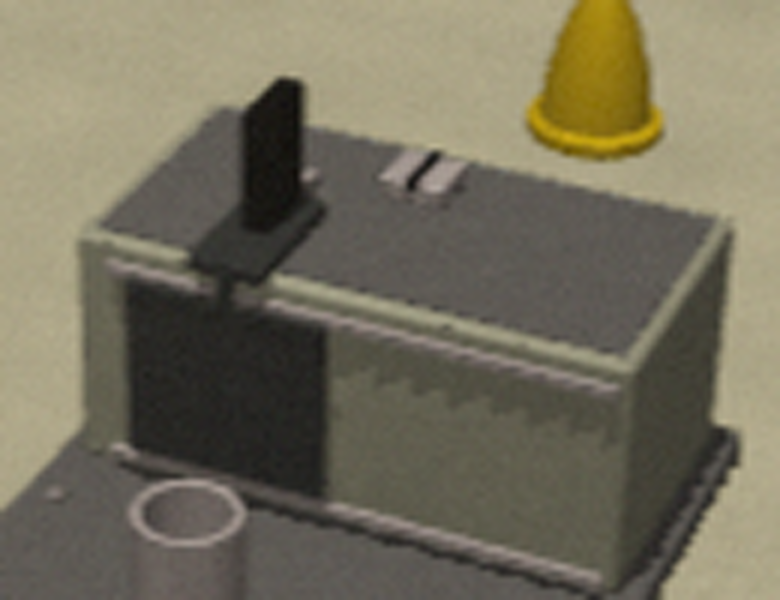

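```bash
cat >> h.py <<'E'
def go(pos,yaw):
    "shift (mm) and turn (deg) from measured pose, in tool axes; tool down with tool-x at yaw deg"
    s=telemetry.get_state();q=s['ee_rot'];R=Rot.from_quat([q[1],q[2],q[3],q[0]])
    c,sn=np.cos(np.radians(yaw)),np.sin(np.radians(yaw))
    T=Rot.from_matrix(np.array([[c,sn,0],[sn,-c,0],[0,0,-1]]))
    sh=R.inv().apply(np.array(pos)-s['position'])*1000; tr=(R.inv()*T).as_rotvec(degrees=True)
    print('t',s['clock'],'pos',s['position'].round(4),'F',s['contact_force'].round(2),'w',round(s['width'],4),'SHIFT',sh.round(1),'|',round(np.linalg.norm(sh)),'TURN',tr.round(2))
E
python3 - <<'E'
from h import *
go([.34,-.15,.30],0);go([.438,.3245,.25],0)
# displacement needed
z=np.load('/tmp/top.npz');p,d=z['p'],z['d'];g=p.mean(2)
print(g[205:214,376:390].astype(int)); print(g[220:238,382:400].astype(int))
print((d[205:214,376:390]*1000).astype(int)); print((d[220:238:2,382:400]*1000).astype(int))
E
```

```text
t 1.2 pos [ 0.1922 -0.542   0.2313] F [-0.45  0.27 -0.61] w 0.0859 SHIFT [ 270.3 -320.   -68.7] | 425 TURN [ 1.000e-02 -0.000e+00  1.952e+01]
t 1.2 pos [ 0.1922 -0.542   0.2313] F [-0.45  0.27 -0.61] w 0.0859 SHIFT [ 521.3 -734.5  -18.7] | 901 TURN [ 1.000e-02 -0.000e+00  1.952e+01]
[[ 34  56  84 101 108 107 106 106 105 106 106 107 106 106]
 [ 41  64  91 104 107 106 107 104 104 103 105 104 107 106]
 [ 47  73  95 105 107 108 108 105 106 104 105 106 107 106]
 [ 53  79  94 104 114 126 127 123 120 115 108 107 107 106]
 [ 59  81  90 100 123 146 151 153 146 136 118 108 107 105]
 [ 59  75  79  90 113 137 151 154 152 140 120 108 104 107]
 [ 56  63  65  71  87 111 121 123 126 119 110 108 106 106]
 [ 55  59  61  61  71  91 102 104 104 106 104 104 106 106]
 [ 69  72  70  69  81  96 103 104 105 105 106 106 107 108]]
[[105 106 105 105 104 105 105 105 104 106 108 106 106 108 108 107 106 106]
 [106 106 105 105 106 107 105 105 104 105 105 107 106 107 105 107 107 105]
 [108 106 107 112 121 124 120 115 110 109 106 103 106 105 107 105 104 105]
 [106 106 111 128 148 153 149 140 133 125 122 120 120 121 1
[... 1880 characters left out ...]
9 1271 1280
  1276 1275 1282 1276]
 [1275 1276    0 1269 1276 1269 1270 1269 1267 1268 1263 1264 1272 1273
  1270 1271 1277 1271]
 [1277 1279 1273 1268 1270 1265 1270 1267 1271 1262 1270 1268 1266 1270
  1268 1265 1282 1275]
 [1279 1277 1276 1265 1265 1265 1264 1264 1268 1267 1264 1270 1265 1264
  1261 1264 1272 1273]
 [1277 1277 1271 1267 1269 1267 1267 1269 1267 1269 1263 1267 1266 1261
  1267 1264 1277 1274]
 [1275 1272 1267 1270 1269 1265 1264 1267 1265 1263 1264 1265 1266 1266
  1265 1273 1274 1273]
 [1275 1279 1267 1263 1265 1264 1266 1268 1266 1260 1266 1269 1266 1269
  1263 1274 1276 1275]
 [1278 1271 1275 1273 1272 1275 1275 1274 1269 1272 1271 1271 1268 1266
  1271 1276 1272 1269]]
```

Run:
```python
from h import *
a=world('top',385.8,209.65,1.274);b=world('top',384.6,228.6,1.266)
for yaw in (-7.3,-7.6,-8):
    x=np.array([np.cos(np.radians(yaw)),np.sin(np.radians(yaw)),0]);print(a,b,(b-a)@x)
# rows vs. handle
```

```text
[ 0.56757265 -0.14060817  0.12089561] [ 0.52730287 -0.13716213  0.12287155] -0.04038123841190221
[ 0.56757265 -0.14060817  0.12089561] [ 0.52730287 -0.13716213  0.12287155] -0.04037179025643192
[ 0.56757265 -0.14060817  0.12089561] [ 0.52730287 -0.13716213  0.12287155] -0.040357471055797726
```

>>> servo_tool(steps=[[33, -40, -15, 0, 0, 2.5], [67, -80, -30, 0, 0, 5], [101, -120, -50, 0, 0, 7.5], [135, -160, -69, 0, 0, 10], [169, -200, -69, 0, 0, 12.5], [202, -240, -69, 0, 0, 15], [236, -280, -69, 0, 0, 17.5], [270, -320, -69, 0, 0, 19.5]], hand=0)

```text
clock: 2.0
position: [0.3297, -0.1753, 0.3007]
ee_rot: [0.0, 1.0, -0.001, 0.001]
contact_force: [1.9, -0.2, 0.5]
width: 0.0857
```

>>> servo_tool(steps=[[10, -45, 0, 0, 0, 0], [20, -90, 0, 0, 0, 0], [30, -135, 0, 0, 0, 0], [42, -180, 0, 0, 0, 0], [54, -225, 0, 0, 0, 0], [66, -270, 0, 0, 0, 0], [78, -315, 0, 0, 0, 0], [90, -360, 0, 0, 0, 0]])

```text
clock: 2.8
position: [0.4193, 0.1849, 0.3005]
ee_rot: [0.0, 1.0, 0.001, 0.001]
contact_force: [0.7, -0.6, 0.1]
width: 0.0852
```

>>> servo_tool(steps=[[5, -45, 10, 0, 0, 0], [8, -90, 30, 0, 0, 0], [8, -114, 50, 0, 0, 0], [8, -114, 50, 0, 0, 0], [8, -114, 50, 0, 0, 0]])

```text
clock: 3.3
position: [0.4269, 0.2967, 0.2498]
ee_rot: [0.001, 1.0, 0.001, -0.001]
contact_force: [0.2, -0.8, -0.1]
width: 0.0854
```

Run:
```python
from h import *
go([.438,.3245,.101],0)
snap('top','t1.png');snap('side','s1.png')
```

```text
t 3.3 pos [0.4269 0.2967 0.2498] F [ 0.21 -0.82 -0.14] w 0.0854 SHIFT [ 11.3 -28.  148.8] | 152 TURN [0.09 0.06 0.11]
```

View pics/s1.png

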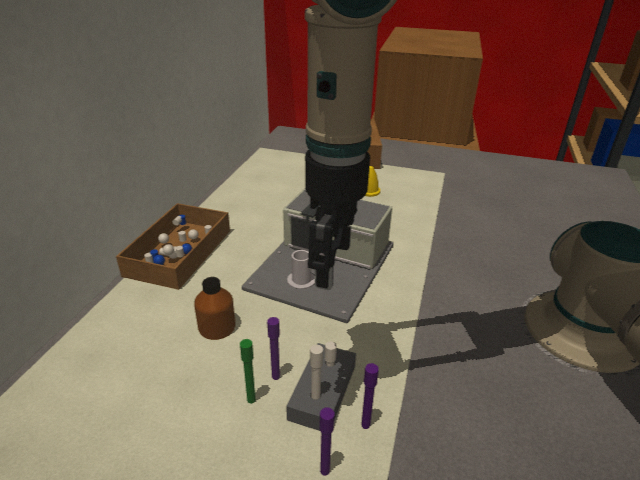

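>>> servo_tool(steps=[[11, -28, 15, 0, 0, 0], [11, -28, 55, 0, 0, 0], [11, -28, 95, 0, 0, 0], [11, -28, 130, 0, 0, 0], [11, -28, 149, 0, 0, 0], [11, -28, 149, 0, 0, 0], [11, -28, 149, 0, 0, 0]])

```text
clock: 4.1
position: [0.4394, 0.3244, 0.1026]
ee_rot: [-0.0, 1.0, -0.001, 0.001]
contact_force: [0.6, 0.3, -0.6]
width: 0.0854
```

Run:
```python
from h import *
go([.438,.3245,.101],0)
snap('side','s2.png')
```

```text
t 4.1 pos [0.4394 0.3244 0.1026] F [ 0.64  0.26 -0.61] w 0.0854 SHIFT [-1.4 -0.1  1.6] | 2 TURN [-0.04 -0.11 -0.06]
```

View pics/s2.png

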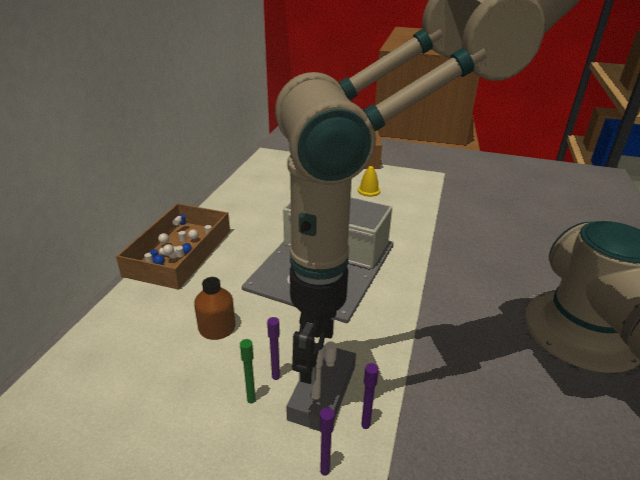

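>>> servo_tool(steps=[[-1, 0, 1, 0, 0, 0], [-1, 0, 1, 0, 0, 0], [-1, 0, 1, 0, 0, 0], [-1, 0, 1, 0, 0, 0], [-1, 0, 1, 0, 0, 0], [-1, 0, 1, 0, 0, 0], [-1, 0, 1, 0, 0, 0], [-1, 0, 1, 0, 0, 0]], hand=255, grip_force=35)

```text
clock: 4.95
position: [0.4375, 0.3253, 0.1005]
ee_rot: [-0.0, 1.0, 0.0, 0.0]
contact_force: [-0.1, 0.7, 3.0]
width: 0.0174
```

>>> servo_tool(steps=[[0, 0, -2, 0, 0, 0], [0, 0, -5, 0, 0, 0], [0, 0, -10, 0, 0, 0]])

```text
clock: 5.25
position: [0.4369, 0.3247, 0.1099]
ee_rot: [0.0, 1.0, 0.0, -0.0]
contact_force: [-0.6, 0.4, -0.5]
width: 0.0174
```

Run:
```python
from h import *
go([.438,.3245,.101],0)
p,d=snap('side','s3.png')
cv2.imwrite('pics/s3z.png',cv2.resize(p[280:440,240:400,::-1],None,fx=3.7,fy=3.7,interpolation=cv2.INTER_CUBIC))
```

```text
t 5.25 pos [0.4369 0.3247 0.1099] F [-0.59  0.38 -0.45] w 0.0174 SHIFT [1.1 0.2 8.9] | 9 TURN [0.03 0.05 0.03]
```

View pics/s3z.png

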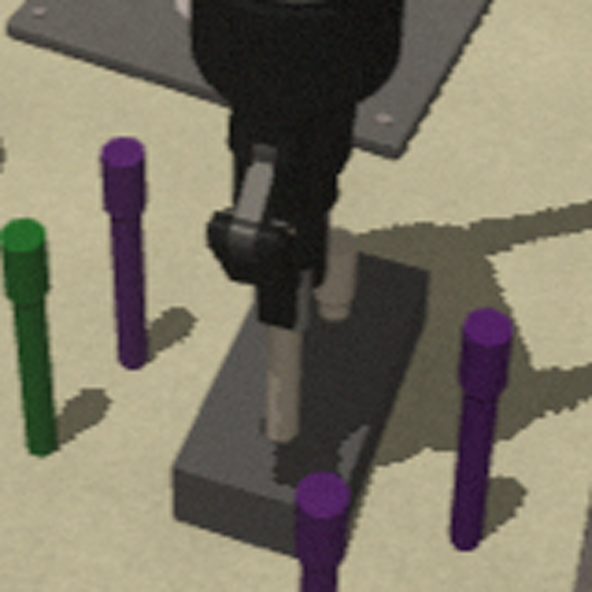

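>>> servo_tool(steps=[[0, 0, -20, 0, 0, 0], [0, 0, -55, 0, 0, 0], [0, 0, -95, 0, 0, 0], [0, 0, -130, 0, 0, 0], [20, 45, -130, 0, 0, 0], [38, 90, -130, 0, 0, 0], [56, 135, -130, 0, 0, 0], [74, 180, -130, 0, 0, 0]])

```text
clock: 6.1
position: [0.5113, 0.143, 0.2405]
ee_rot: [0.0, 1.0, 0.001, -0.0]
contact_force: [1.4, -0.3, -0.7]
width: 0.0172
```

Run:
```python
from h import *
go([.5595,.0335,.21],0)
```

```text
t 6.1 pos [0.5113 0.143  0.2405] F [ 1.43 -0.27 -0.68] w 0.0172 SHIFT [ 48.1 109.5  30.6] | 123 TURN [0.05 0.   0.07]
```

>>> servo_tool(steps=[[18, 40, 0, 0, 0, 0], [34, 78, 0, 0, 0, 0], [46, 104, 5, 0, 0, 0], [48, 110, 15, 0, 0, 0], [48, 110, 27, 0, 0, 0], [48, 110, 27, 0, 0, 0]])

```text
clock: 6.7
position: [0.557, 0.0359, 0.2108]
ee_rot: [-0.0, 1.0, 0.0, -0.003]
contact_force: [0.0, 0.9, -0.8]
width: 0.0175
```

Run:
```python
from h import *
go([.5595,.0335,.1125],0)
p,d=snap('side','s4.png'); P,D=snap('top','t4.png')
cv2.imwrite('pics/s4z.png',np.hstack([cv2.resize(p[160:320,240:400,::-1],None,fx=3,fy=3,interpolation=cv2.INTER_CUBIC),cv2.resize(P[170:300,260:360,::-1],(320,416))[:,:].repeat(1,0)[:416] if 0 else cv2.resize(P[170:330,260:366,::-1],(318,480))]))
# shaft fit in side depth
v,u=np.nonzero(d>0);w=world('side',u,v,d[v,u])
for z in np.arange(.08,.2,.01):
    k=(abs(w[:,2]-z)<.005)&(abs(w[:,0]-.56)<.03)&(abs(w[:,1]-.035)<.03)
    if k.sum()>3: print(round(z,3),k.sum(),w[k].min(0).round(4)[:2],w[k].max(0).round(4)[:2])
```

```text
t 6.7 pos [0.557  0.0359 0.2108] F [ 0.03  0.93 -0.84] w 0.0175 SHIFT [ 3.   2.5 98.3] | 98 TURN [-0.05  0.32  0.04]
0.08 76 [0.5405 0.016 ] [0.5788 0.0557]
0.12 20 [0.5504 0.0353] [0.5619 0.0441]
0.13 32 [0.5505 0.0351] [0.5624 0.0451]
0.14 28 [0.5509 0.0338] [0.5623 0.0465]
0.15 34 [0.55   0.0343] [0.5619 0.0442]
0.16 30 [0.55  0.034] [0.5618 0.0444]
0.17 33 [0.5508 0.0344] [0.565  0.0446]
0.18 35 [0.5508 0.0346] [0.5652 0.0453]
0.19 35 [0.55   0.0344] [0.5647 0.045 ]
```

View pics/s4z.png

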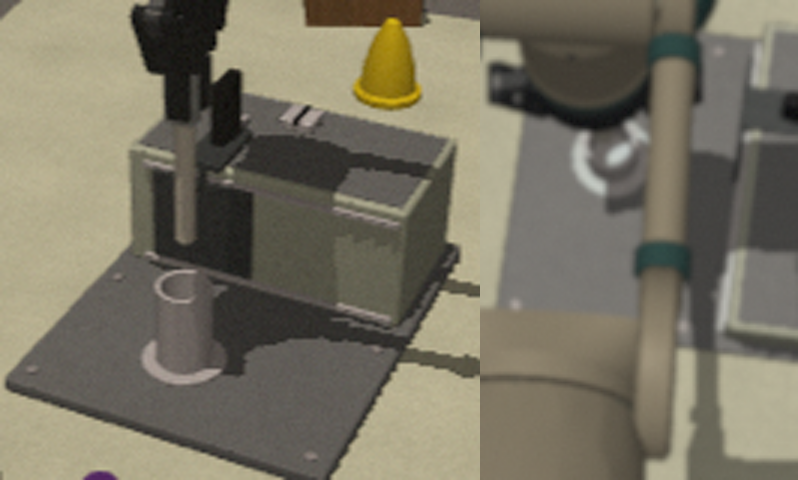

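>>> servo_tool(steps=[[3, 2, 0, 0, 0.3, 0], [3, 2, 20, 0, 0.3, 0], [3, 2, 40, 0, 0.3, 0], [3, 2, 60, 0, 0.3, 0], [3, 2, 80, 0, 0.3, 0], [3, 2, 92, 0, 0.3, 0], [3, 2, 95, 0, 0.3, 0], [3, 2, 95, 0, 0.3, 0]])

```text
clock: 7.6
position: [0.5626, 0.0332, 0.1184]
ee_rot: [0.0, 1.0, 0.001, 0.003]
contact_force: [0.2, -0.2, -0.5]
width: 0.0177
```

>>> servo_tool(steps=[[0, 0, 1, 0, 0, 0], [0, 0, 2, 0, 0, 0], [0, 0, 2, 0, 0, 0]])

```text
clock: 7.9
position: [0.5627, 0.0329, 0.1168]
ee_rot: [0.0, 1.0, 0.0, 0.003]
contact_force: [-1.0, -0.2, -0.4]
width: 0.0173
```

Run:
```python
from h import *
go([.5595,.0335,.1125],0)
```

```text
t 7.9 pos [0.5627 0.0329 0.1168] F [-0.99 -0.2  -0.36] w 0.0173 SHIFT [-3.2 -0.6  4.3] | 5 TURN [ 0.01 -0.37  0.03]
```

>>> servo_tool(steps=[[-2, 0, 0, 0, -0.3, 0], [-2, 0, 1, 0, -0.3, 0], [-2, 0, 2, 0, -0.3, 0], [-2, 0, 2.5, 0, -0.3, 0], [-2, 0, 2.5, 0, -0.3, 0]])

```text
clock: 8.4
position: [0.5603, 0.0329, 0.1136]
ee_rot: [0.0, 1.0, 0.0, -0.0]
contact_force: [-0.2, 0.1, -0.8]
width: 0.0175
```

>>> servo_tool(steps=[[0, 0, 0.5, 0, 0, 0], [0, 0, 1, 0, 0, 0], [0, 0, 1, 0, 0, 0]])

```text
clock: 8.7
position: [0.5604, 0.0329, 0.1126]
ee_rot: [0.0, 1.0, 0.0, 0.0]
contact_force: [-0.1, 0.1, -0.4]
width: 0.0173
```

>>> servo_tool(steps=[[0, 0, 0.5, 0, 0, 0], [0, 0, 1, 0, 0, 0], [0, 0, 1, 0, 0, 0]])

```text
clock: 9.0
position: [0.5608, 0.0329, 0.1125]
ee_rot: [0.0, 1.0, 0.0, 0.001]
contact_force: [-0.6, -0.1, 4.9]
width: 0.0172
```

>>> servo_tool(steps=[[0, 0, -0.7, 0, 0, 0], [0, 0, -0.7, 0, 0, 0]])

```text
clock: 9.2
position: [0.5605, 0.0329, 0.1126]
ee_rot: [0.0, 1.0, 0.0, 0.0]
contact_force: [0.7, 0.5, 2.5]
width: 0.018
```

>>> servo_tool(steps=[[0, 0, 0, 0, 0, 0], [0, 0, 0, 0, 0, 0], [0, 0, 0, 0, 0, 0], [0, 0, 0, 0, 0, 0], [0, 0, 0, 0, 0, 0], [0, 0, 0, 0, 0, 0]], hand=110)

```text
clock: 9.8
position: [0.5604, 0.0329, 0.1123]
ee_rot: [0.0, 1.0, 0.0, -0.0]
contact_force: [0.1, -0.0, 0.2]
width: 0.0487
```

Run:
```python
from h import *
go([.5595,.0335,.1125],0)
p,d=snap('side','s5.png')
cv2.imwrite('pics/s5z.png',cv2.resize(p[160:320,240:400,::-1],None,fx=3.7,fy=3.7,interpolation=cv2.INTER_CUBIC))
```

```text
t 9.8 pos [0.5604 0.0329 0.1123] F [ 0.1  -0.03  0.17] w 0.0487 SHIFT [-0.8 -0.6 -0.2] | 1 TURN [0.01 0.   0.03]
```

View pics/s5z.png

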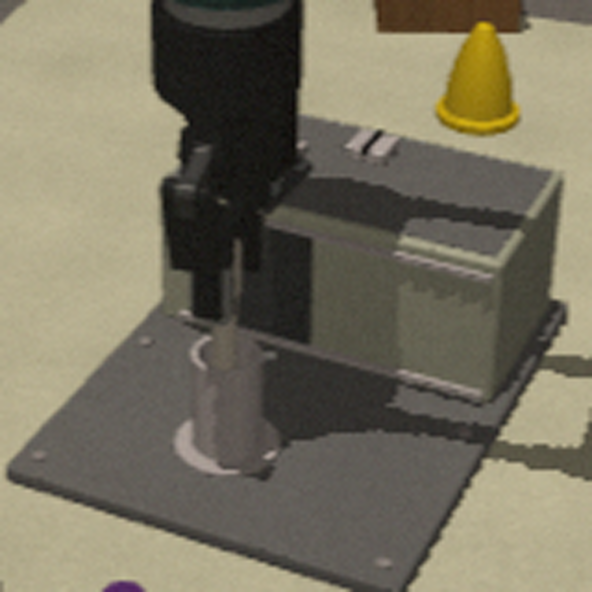

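>>> servo_tool(steps=[[0, 0, -5, 0, 0, 0], [0, 0, -25, 0, 0, 0], [0, 0, -60, 0, 0, 0], [0, 0, -100, 0, 0, 0], [0, 0, -140, 0, 0, 0], [0, 0, -140, 0, 0, 0]])

```text
clock: 10.45
position: [0.5639, 0.0328, 0.2592]
ee_rot: [0.0, 1.0, 0.0, 0.007]
contact_force: [-0.1, 0.0, 0.0]
width: 0.0485
```

Run:
```python
from h import *
p,d=snap('side','s6.png')
cv2.imwrite('pics/s6z.png',cv2.resize(p[160:320,240:400,::-1],None,fx=3.7,fy=3.7,interpolation=cv2.INTER_CUBIC))
yaw=82.4
go([.5705,-.1025,.25],yaw)
v,u=np.nonzero(d>0);w=world('side',u,v,d[v,u])
for z in np.arange(.08,.16,.01):
    k=(abs(w[:,2]-z)<.005)&(abs(w[:,0]-.56)<.025)&(abs(w[:,1]-.035)<.03)
    if k.sum()>3: print(round(z,3),k.sum(),w[k].min(0).round(4)[:2],w[k].max(0).round(4)[:2])
```

```text
t 10.5 pos [0.5622 0.0329 0.256 ] F [-0.46  0.51 -0.87] w 0.0483 SHIFT [  8.2 135.4   6.2] | 136 TURN [  0.34  -0.34 -82.37]
0.08 94 [0.5389 0.0135] [0.579  0.0548]
0.09 26 [0.554  0.0286] [0.5653 0.0423]
0.1 28 [0.5533 0.0281] [0.5654 0.0416]
0.11 29 [0.5534 0.0312] [0.5672 0.0415]
0.12 39 [0.5516 0.0303] [0.5712 0.044 ]
0.13 40 [0.5514 0.0328] [0.5703 0.0437]
0.14 42 [0.5514 0.0312] [0.5703 0.0432]
0.15 45 [0.5514 0.0246] [0.5695 0.0439]
```

View pics/s6z.png

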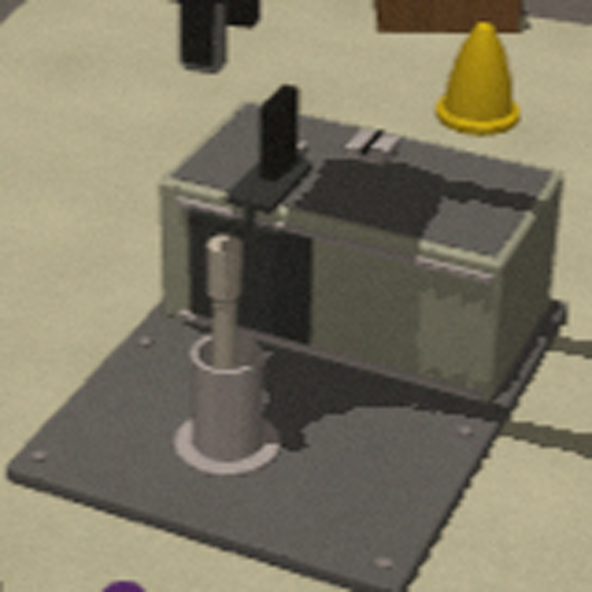

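>>> servo_tool(steps=[[1, 17, 0, 0, 0, -8.5], [2, 34, 0, 0, 0, -17], [3, 51, 0, 0, 0, -25.5], [4, 68, 0, 0, 0, -34], [6, 85, 0, 0, 0, -42.5], [7, 102, 0, 0, 0, -51], [9, 119, 0, 0, 0, -59.5], [9, 135, 0, 0, 0, -68]])

```text
clock: 11.3
position: [0.5687, -0.1026, 0.2507]
ee_rot: [-0.001, 0.827, 0.562, -0.001]
contact_force: [-0.1, 0.2, 0.3]
width: 0.0483
```

>>> servo_tool(steps=[[0, 0, 0, 0, 0, -7.2], [0, 0, 0, 0, 0, -14.4], [0, 0, 0, 0, 0, -14.4]])

```text
clock: 11.6
position: [0.5686, -0.1021, 0.2508]
ee_rot: [-0.001, 0.752, 0.659, -0.001]
contact_force: [-0.4, 0.1, -0.3]
width: 0.0483
```

Run:
```python
from h import *
go([.5715,-.1025,.130],82.4)
```

```text
t 11.6 pos [ 0.5686 -0.1021  0.2508] F [-0.38  0.1  -0.3 ] w 0.0483 SHIFT [-1.000e-01  3.300e+00  1.208e+02] | 121 TURN [-0.17 -0.02 -0.01]
```

>>> servo_tool(steps=[[0, 3, 10, 0, 0, 0], [0, 3, 45, 0, 0, 0], [0, 3, 75, 0, 0, 0], [0, 3, 95, 0, 0, 0], [0, 3, 110, 0, 0, 0], [0, 3, 118, 0, 0, 0], [0, 3, 120, 0, 0, 0], [0, 3, 120, 0, 0, 0]])

```text
clock: 12.4
position: [0.5725, -0.1024, 0.1323]
ee_rot: [-0.0, 0.752, 0.659, -0.0]
contact_force: [-0.5, 0.2, 0.7]
width: 0.0486
```

Run:
```python
from h import *
go([.5715,-.1025,.130],82.4)
p,d=snap('side','s7.png')
P,d=snap('top','t7.png')
cv2.imwrite('pics/s7z.png',np.hstack([cv2.resize(p[150:290,240:400,::-1],(400,350)),cv2.resize(P[170:300,300:448,::-1],(400,350))]))
```

```text
t 12.4 pos [ 0.5725 -0.1024  0.1323] F [-0.49  0.24  0.74] w 0.0486 SHIFT [-0.2 -1.   2.3] | 2 TURN [-0.01  0.01 -0.  ]
```

View pics/s7z.png

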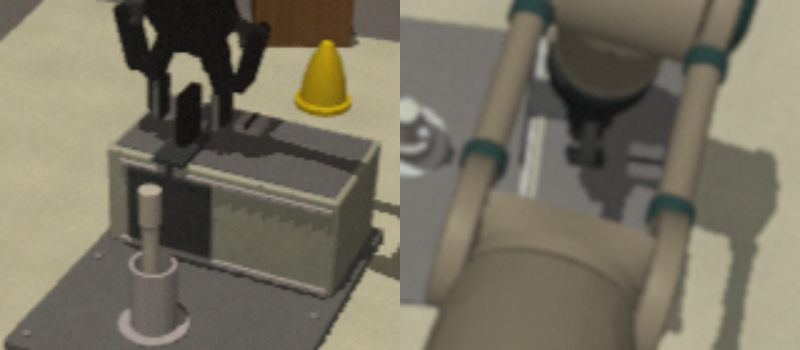

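>>> servo_tool(steps=[[0, 0, 0, 0, 0, 0], [0, 0, 0, 0, 0, 0], [0, 0, 0, 0, 0, 0], [0, 0, 0, 0, 0, 0], [0, 0, 0, 0, 0, 0], [0, 0, 0, 0, 0, 0]], hand=255, grip_force=50)

```text
clock: 13.1
position: [0.5735, -0.1027, 0.1331]
ee_rot: [0.001, 0.752, 0.659, 0.001]
contact_force: [3.3, 0.9, 3.7]
width: 0.0112
```

Run:
```python
from h import *
go([.5715,-.1025,.130],82.4)
p,d=snap('side','s8.png')
cv2.imwrite('pics/s8z.png',cv2.resize(p[160:280,260:420,::-1],(800,600),interpolation=cv2.INTER_CUBIC))
```

```text
t 13.1 pos [ 0.5735 -0.1027  0.1331] F [3.33 0.95 3.72] w 0.0112 SHIFT [-0.1 -2.   3.1] | 4 TURN [0.15 0.01 0.01]
```

View pics/s8z.png

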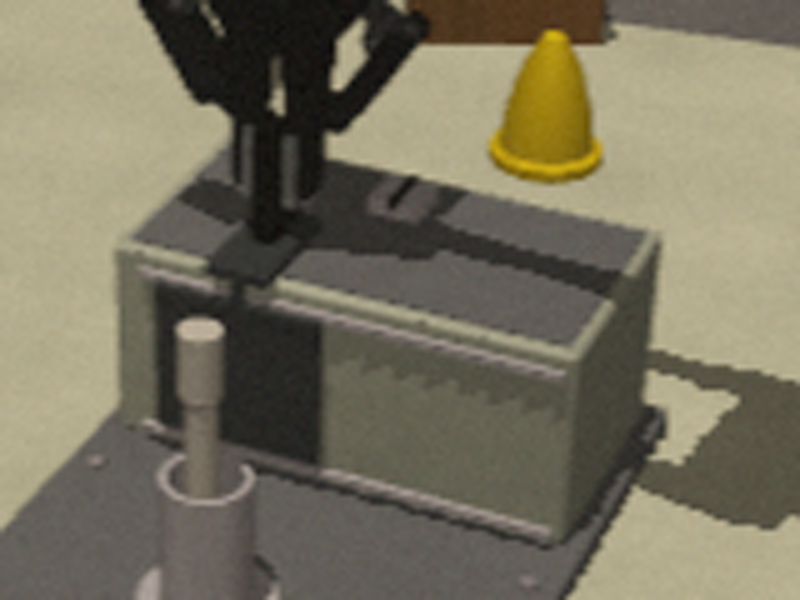

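```bash
cat >> h.py <<'E'
def avg(n=8):
    P=[];F=[]
    for i in range(n):
        cams.get_image('side');s=telemetry.get_state();P.append(s['position']);F.append(s['contact_force'])
    P=np.array(P);x=np.array([np.cos(np.radians(-7.6)),np.sin(np.radians(-7.6)),0])
    print(s['clock'],P.mean(0).round(5),P.std(0).round(5),np.mean(F,0).round(2),'ux',(P.mean(0)@x).round(5),'w',s['width']); return P.mean(0)
E
python3 -c "
from h import *
avg()"
```

```text
13.55 [ 0.5735  -0.10268  0.13311] [2.e-05 2.e-05 2.e-05] [4.46 0.03 4.82] ux 0.58205 w 0.011353607155081468
```

>>> servo_tool(steps=[[0, -3, 0, 0, 0, 0], [0, -8, 0, 0, 0, 0], [0, -14, 0, 0, 0, 0], [0, -20, 0, 0, 0, 0], [0, -26, 0, 0, 0, 0], [0, -32, 0, 0, 0, 0], [0, -36, 0, 0, 0, 0], [0, -39, 0, 0, 0, 0]])

```text
clock: 14.35
position: [0.536, -0.0976, 0.1331]
ee_rot: [0.002, 0.752, 0.659, 0.002]
contact_force: [7.9, -0.1, 3.1]
width: 0.0111
```

Run:
```python
from h import *
avg(6)
p,d=snap('side','s9.png')
P,D=snap('top','t9.png')
cv2.imwrite('pics/s9z.png',cv2.resize(p[160:280,260:420,::-1],(800,600),interpolation=cv2.INTER_CUBIC))
cv2.imwrite('pics/t9z.png',cv2.resize(P[170:290,300:460,::-1],(800,600),interpolation=cv2.INTER_CUBIC))
```

```text
14.65 [ 0.53567 -0.09756  0.13311] [1.4e-04 2.0e-05 1.0e-05] [ 6.7  -0.04  3.71] ux 0.54387 w 0.011620703569411719
```

View pics/s9z.png

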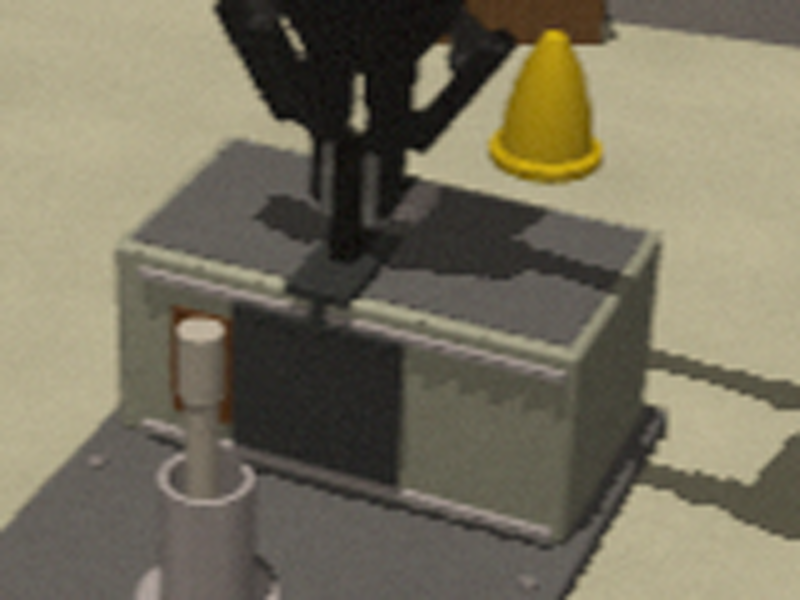

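View pics/t9z.png

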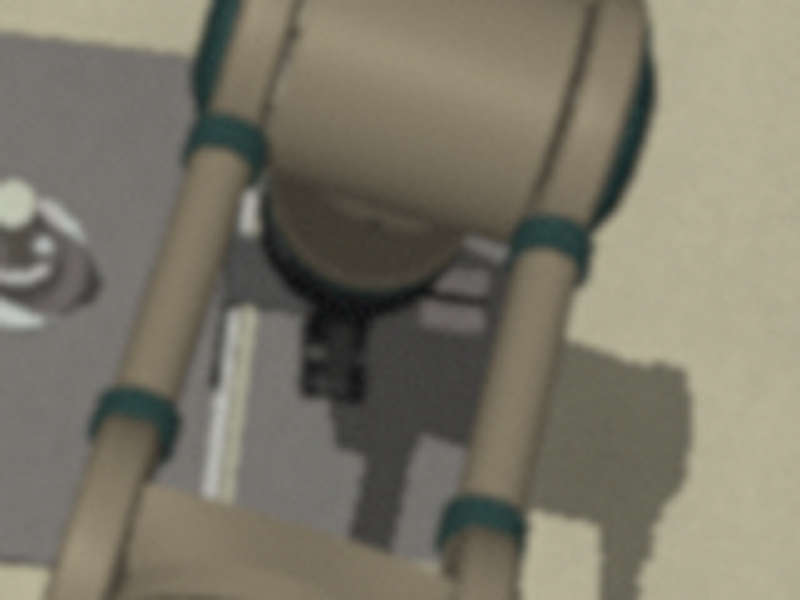

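Run:
```python
from h import *
yaw=-7.6;ux=np.array([np.cos(np.radians(yaw)),np.sin(np.radians(yaw)),0]);uy=np.array([-ux[1],ux[0],0])
m=cams.camera_model('side');o=m['origin']
def ray(u,v): return world('side',u,v,1.0)-o
def plane(u,v,c): r=ray(u,v); return o+r*((c-o@uy)/(r@uy))
z=np.load('/tmp/side.npz');d=z['d']
# plane offset uy from plate depth
vv,uu=np.mgrid[225:250,310:335];w=world('side',uu.ravel(),vv.ravel(),d[vv,uu].ravel());c=np.median(w@uy);print('c',c)
def edge(f,lo,hi):
    g=cv2.imread('pics/'+f).astype(float).mean(2);out=[]
    for v in range(226,250):
        best=None
        us=np.arange(lo,hi);row=g[v,lo:hi]
        dr=np.diff(row)
        i=np.argmax(np.convolve(dr,[1,1,1],'same'))
        k=slice(max(0,i-3),i+4);wt=np.clip(dr[k],0,None)
        u=(wt*(us[:-1][k]+.5)).sum()/wt.sum()
        P=plane(u,v,c);out.append((P@ux,P[2]))
    out=np.array(out);med=np.median(out[:,0]);ok=abs(out[:,0]-med)<.003
    print(f,'edge ux',out[ok,0].mean().round(5),out[ok,0].std().round(5),ok.sum(),'z',out[0,1].round(3),out[-1,1].round(3))
for f in ['side0.png','s6.png','s7.png','s8.png']: edge(f,316,334)
edge('s9.png',330,350)
```

```text
c 0.015852722807485876
side0.png edge ux 0.53908 0.00069 24 z 0.098 0.038
s6.png edge ux 0.53988 0.00033 24 z 0.098 0.037
s7.png edge ux 0.53902 0.00058 24 z 0.098 0.038
s8.png edge ux 0.53913 0.00066 24 z 0.098 0.038
s9.png edge ux 0.50145 0.00057 22 z 0.105 0.049
```

Run:
```python
from h import *
yaw=-7.6;ux=np.array([np.cos(np.radians(yaw)),np.sin(np.radians(yaw)),0]);uy=np.array([-ux[1],ux[0],0])
m=cams.camera_model('side');o=m['origin']
def zp(u,v,z): r=world('side',u,v,1.0)-o; P=o+r*((z-o[2])/r[2]); return P,(P@ux).round(4),(P@uy).round(4)
m2=cams.camera_model('top');o2=m2['origin']
def zt(u,v,z): r=world('top',u,v,1.0)-o2; P=o2+r*((z-o2[2])/r[2]); return P,(P@ux).round(4),(P@uy).round(4)
print(zp(338.3,201.7,.122),zp(322.5,199.5,.122))
for c,r in [(385,228.6),(390,229.35),(395,230.1)]: print(zt(c,r,.122)[1:])
for c,r in [(382,209.4),(385.5,209.65)]: print(zt(c,r,.121)[1:])
p=cv2.imread('pics/side0.png');cv2.imwrite('pics/zz.png',np.hstack([cv2.resize(p[190:210,310:350],(800,400),interpolation=cv2.INTER_NEAREST)]))
g=cv2.imread('pics/top0.png').astype(float).mean(2)
# subpixel line rows from dark centroid, pointer rows from bright centroid
bg=106
for c in range(385,397):
    col=172-g[226:234,c];col=np.clip(col-30,0,None);r=(col*np.arange(226,234)).sum()/col.sum();print('L',c,round(r,2),zt(c,r,.122)[1])
for c in range(380,387):
    col=np.clip(g[206:213,c]-108,0,None);
    if col.sum()>0: r=(col*np.arange(206,213)).sum()/col.sum();print('P',c,round(r,2),zt(c,r,.121)[1])
```

```text
(array([ 0.52525639, -0.12720929,  0.122     ]), np.float64(0.5375), np.float64(-0.0566)) (array([ 0.56187391, -0.12581876,  0.122     ]), np.float64(0.5736), np.float64(-0.0504))
(np.float64(0.5411), np.float64(-0.0671))
(np.float64(0.5408), np.float64(-0.0776))
(np.float64(0.5406), np.float64(-0.088))
(np.float64(0.5807), np.float64(-0.0564))
(np.float64(0.5811), np.float64(-0.0637))
L 385 228.48 0.5413
L 386 228.6 0.5413
L 387 228.9 0.541
L 388 229.13 0.5408
L 389 229.19 0.5409
L 390 229.28 0.541
L 391 229.42 0.541
L 392 229.53 0.541
L 393 229.79 0.5407
L 394 230.04 0.5405
L 395 230.13 0.5406
L 396 230.27 0.5405
P 380 208.95 0.5811
P 381 209.18 0.5809
P 382 209.42 0.5806
P 383 209.5 0.5807
P 384 209.6 0.5808
P 385 209.59 0.5811
P 386 209.66 0.5812
```

View pics/zz.png

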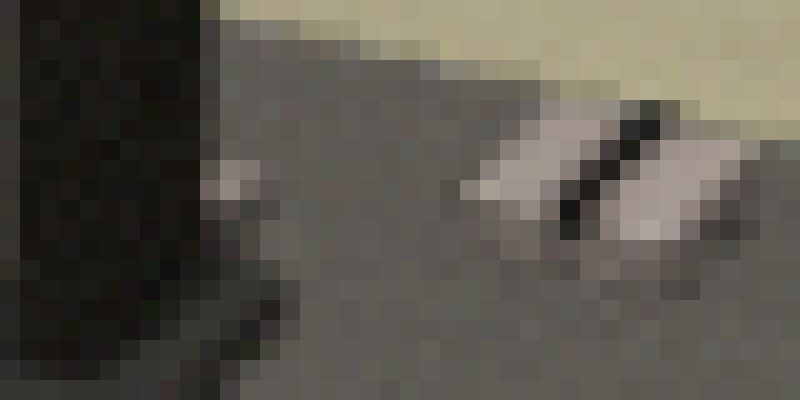

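>>> servo_tool(steps=[[0, -1, 0, 0, 0, 0], [0, -1.9, 0, 0, 0, 0], [0, -1.9, 0, 0, 0, 0], [0, -1.9, 0, 0, 0, 0], [0, -1.9, 0, 0, 0, 0]])

```text
clock: 15.25
position: [0.5342, -0.0973, 0.1331]
ee_rot: [0.002, 0.752, 0.659, 0.002]
contact_force: [7.6, 1.3, 3.4]
width: 0.0116
```

Run:
```python
from h import *
avg(6)
```

```text
15.55 [ 0.53418 -0.09735  0.13312] [1.e-05 1.e-05 1.e-05] [ 7.22 -0.04  4.01] ux 0.54236 w 0.011308152472488363
```

>>> servo_tool(steps=[[0, -0.5, 0, 0, 0, 0], [0, -0.5, 0, 0, 0, 0], [0, -0.5, 0, 0, 0, 0], [0, -0.5, 0, 0, 0, 0]])

```text
clock: 15.95
position: [0.5338, -0.0973, 0.1331]
ee_rot: [0.002, 0.752, 0.659, 0.002]
contact_force: [6.7, 0.4, 3.2]
width: 0.0112
```

Run:
```python
from h import *
avg(4)
p,d=snap('side','s10.png');P,D=snap('top','t10.png')
cv2.imwrite('pics/s10z.png',np.hstack([cv2.resize(p[150:310,260:420,::-1],(400,400),interpolation=cv2.INTER_CUBIC),cv2.resize(P[200:250,350:400,::-1],(400,400),interpolation=cv2.INTER_CUBIC)]))
yaw=-7.6;ux=np.array([np.cos(np.radians(yaw)),np.sin(np.radians(yaw)),0]);uy=np.array([-ux[1],ux[0],0]);c=.01585
o=cams.camera_model('side')['origin']
g=p.astype(float).mean(2);out=[]
for v in range(226,250):
    us=np.arange(331,351);dr=np.diff(g[v,331:351]);i=np.argmax(np.convolve(dr,[1,1,1],'same'));k=slice(max(0,i-3),i+4);wt=np.clip(dr[k],0,None);u=(wt*(us[:-1][k]+.5)).sum()/wt.sum()
    r=world('side',u,v,1.)-o;out.append((o+r*((c-o@uy)/(r@uy)))@ux)
out=np.array(out);m=np.median(out);print('disp',.5391-out[abs(out-m)<.003].mean())
```

```text
16.15 [ 0.53379 -0.0973   0.13312] [2.e-05 1.e-05 1.e-05] [7.25 0.23 3.73] ux 0.54197 w 0.011168921919375052
disp 0.039445216149914086
```

View pics/s10z.png

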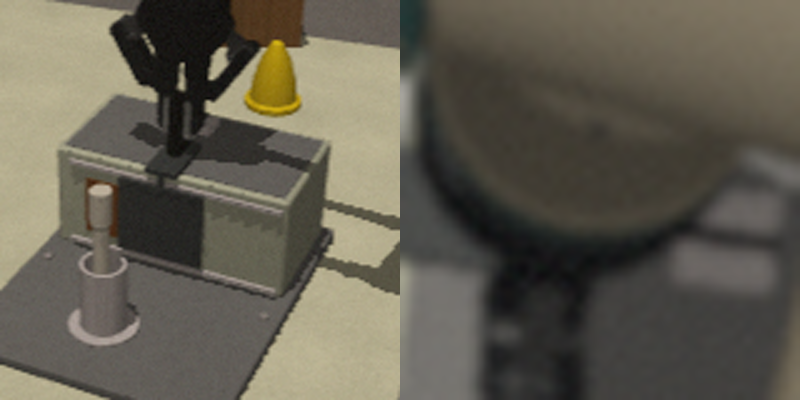

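>>> servo_tool(steps=[[0, -0.3, 0, 0, 0, 0], [0, -0.3, 0, 0, 0, 0], [0, -0.3, 0, 0, 0, 0], [0, -0.3, 0, 0, 0, 0], [0, -0.3, 0, 0, 0, 0]])

```text
clock: 16.75
position: [0.5335, -0.0972, 0.1331]
ee_rot: [0.002, 0.752, 0.659, 0.002]
contact_force: [8.0, 0.7, 2.6]
width: 0.0115
```

Run:
```python
from h import *
avg(2)
print(sign_off())
```

```text
16.85 [ 0.53351 -0.09726  0.13312] [0.e+00 1.e-05 0.e+00] [8.27 0.81 3.92] ux 0.54169 w 0.01156446616176409
the job is handed in; nothing more can be done
None
```

The tall rod is standing upright in the cup, and I handed the job in at about 16.9 s with the gripper still holding the shutter handle at the mark. The short rod, cone and bottle were not touched.

- **Rod:** the side camera after release, and again with the shutter open, showed it upright in the cup.
- **Shutter target:** the first top picture put the mark 40.0 to 40.4 mm from the shut point.
- **Shutter reached:** the arm's own reading gave 40.4 mm of travel at hand-in. The side camera gave 39.4 mm just before a final 0.3 mm nudge, so the two disagree by about 0.7 mm.
- **Not checked:** I could not see the pointer against the line at the end because the gripper hid the pointer from both cameras. The alignment rests on those two travel measurements.

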